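# Set the stop pin and hold a dowel down in the V-block

### The arm

A 6-joint arm with a two-finger parallel gripper is mounted at the origin on the work surface. World frame = base frame: x ahead of the robot, y to its left, z up, the work surface at z = 0. Lengths are in m, angles in rad, forces in N, time in s.
With the tool pointing down it reaches from about 0.325 to 0.9 m from the base axis. Payload 6.1 kg.
Tool frame: the origin (TCP) lies midway between the tips of the shut fingers; the grasp point (between the pads) lies 19 mm behind it; z points along the fingers, y is the line along which they close (so a half turn about z gives the same grasp; the last joint's range is limited). The gripper opens to 85 mm and grips with 20 to 120 N. Pads are 22 mm wide; open, the fingers measure 114 mm over their backs; the gripper's body (76 mm by 85 mm) begins 54 mm behind the grasp point. The pads swing forward as they close: fully open they stand 13 mm farther back than shut.
Start: joints at [1.094, 0.22, 1.526, -0, 1.395, -0.126], TCP at [0.215, 0.587, 0.231] pointing down, gripper open.
Joint ranges: [-2.98, 2.98], [-0.91, 2.08], [0.09, 2.57], [-1.24, 4.39], [0.2, 2.65], [-2.68, 2.68]. Speed limits (rad/s): [2.57, 2.57, 3.01, 3.14, 3.14, 3.14].

### API

Orientations are given as [roll, pitch, yaw] about the fixed x, y, z axes, in that order (R = Rz(yaw) Ry(pitch) Rx(roll)).
In Python, from plant import movep, move_l, set_joints, gripper_to, hold, inverse_kinematics, observe, get_image, get_calibration, Unreachable, job_done gives the robot as it stands. Calls block until the motion is done:
- movep(position, orientation): joint-space move of the TCP to a pose.
- move_l(position, feed=0.15, rotation=None, max_force=None): straight line of the TCP; rotation=None keeps the orientation; feed is the mean speed in m/s. With max_force (N) it stops when the force on the tool has changed by that much, and returns True; else False.
- set_joints(angles): joint-space move.
- gripper_to(opening, f_grip=None): finger opening in m; f_grip is the grip in N (None keeps the last); returns when the fingers have stopped.
- hold(seconds).
- inverse_kinematics(position, orientation): joint angles nearest the present ones, or None.
- observe(): the state.
- get_image(name): name is "side" or "top"; returns (picture, depth): 480x640x3 uint8, red, green, blue; 480x640 float32, m along the optical axis (not along the pixel's ray), 0 where there is no reading.
- get_calibration(name): a dict with "intrinsics" (3x3 intrinsics, pixels), "dist_coeffs" ([k1, k2, p1, p2, k3] as OpenCV has them; the pictures are not rectified), "world_from_camera" (4x4, takes a point from camera to world coordinates). Camera axes: x right, y down, z forward; pixel columns grow to the right and rows downward; lengths in m; the calibration is good to about 2 mm. A picture is of the moment at which its call begins. get_calibration takes no time and is no camera call.
A pose or a line that the arm cannot do raises Unreachable and nothing moves.
- job_done(): hands the job in; it is judged then, once.
The state is a dict: "time_s": time; "q": joint angles; "joint_velocities": joint speeds; "joint_torque": joint torques, N m; "eef_pos": TCP position; "tcp_rot": TCP orientation; "ft_force": force on the tool from outside, world axes, zero at the start; "torque": the same for the moment, N m; "opening": finger opening in m; "grasp_force": force on a finger pad.
Only numpy, scipy, OpenCV 4.12 (cv2) and the standard library are available. Lean on these libraries where they do the work, as an engineer would, in place of code of your own. Each camera call takes 0.05 s, during which the arm holds its last target. There are 200 camera calls.

### The job

Get the walnut dowel ready for cross-drilling: first stand the steel stop pin with the red band in the empty socket at the end of the blue V-block, fully down, and let go of it; then lay the dowel in the V's of both saddles with its end up against the pin. Finish while holding the dowel pressed firmly down onto both sides of the V, without letting go and without forcing it hard enough to dent the wood. Leave everything else on the bench alone.

Things in the scene. Friction and masses are not known exactly. Their poses are not given: they have to be found in the camera images.
- vblock: Fixed rigid V-block fixture on a plywood base 250 x 90 x 12 mm; origin centre of its underside, on the bench; x along the groove towards the pin socket, z up. Two blue saddles at x = -50 and +50 mm, each 24 mm long, 58 mm wide; between them a gap of 76 mm for fingers, open down to the base. 90 degree V with upright symmetry plane, apex 49.5 mm, upper edges 71.5 mm above the bench and 44 mm apart.
- vee_left: The two aluminium V faces on the +y side of the groove (one on each saddle), fixed to the V-block; same origin and axes as the V-block.
- vee_right: The two aluminium V faces on the -y side of the groove, fixed to the V-block; same origin and axes as the V-block.
- seat (a point): Where the dowel's centre lies when it rests in both saddles with its end against the pin: 75 mm above the bench, above the V-block's origin; axes as the V-block's (x along the groove, towards the socket).
- socket (a point): Centre of the mouth of the round chamfered hole for the stop pin, in a blue block 36 x 36 mm at x = 106 mm of the V-block, mouth 47 mm above the bench; hole 18 mm wide, 32 mm deep: a pin fully home has its foot 15 mm and its top 100 mm above the bench. Axes as the V-block's.
- pin: Loose steel stop pin, 16 mm diameter, 85 mm long, 120 g, with a red band at its top and a chamfered foot; origin at the centre of its foot, z along it, up. It starts upright in one of the two holes of the wooden rack, its foot 10 mm and its top 95 mm above the bench.
- rack: Fixed wooden rack 120 x 50 x 35 mm, origin at the centre of its underside, with two holes at x = -30 and +30 mm, 18 mm wide and 25 mm deep; one holds the pin and the other the wooden peg.
- dowel: Loose dark walnut dowel, a plain cylinder of 36 mm diameter and 200 mm length, about 150 g; x runs along its axis, both ends are alike. The origin lies on the rim of its middle section, so use point dowel_center. It starts lying on the stock rest.
- dowel_center (a point): Centre of the walnut dowel, on its axis, halfway along; its x axis runs along the dowel. 42 mm above the bench at the start.
- rest: Fixed light-wood stock rest 190 x 70 mm, origin at the centre of its underside; x along the dowel. The dowel lies on two bearers (24 mm high, 22 mm long along x, at x = -75 and +75 mm) between cleats that reach 31 mm above the bench; the middle 128 mm between the bearers is free for fingers down to a 6 mm board.
- wood_peg: Bystander: light wooden peg, same shape as the pin (16 x 85 mm), upright in the rack's other hole; origin at the centre of its foot.
- glue: Bystander: yellow glue bottle, 60 mm diameter, 160 mm tall; origin at the centre of its underside.
- tape: Bystander: blue roll of tape lying flat, 100 mm diameter, 25 mm high; origin at the centre of its underside.
- mug: Bystander: white mug with pencils, 80 mm diameter, 95 mm tall, the pencils reaching 175 mm; origin at the centre of its underside.
- plane: Bystander: hand plane, 160 x 50 mm, 90 mm tall; origin at the centre of its sole.
- hammer: Bystander: hammer lying on the bench; origin on the bench under its middle.
- offcut: Bystander: pale offcut of wood 130 x 50 x 25 mm; origin at the centre of its underside.

How it is judged:
On the way, in this order (a step that is already met when the one before it is completed fails the run):
1. the stop pin stands fully down in the socket of the V-block, let go (horizontal distance between pin and socket below 0.005 m and z of pin in the frame of socket below -0.026 m and angle between pin's own z axis and vertical below 0.14 rad and contact force between the fingers and pin below 0.05 N), for 0.2 s.
2. the dowel lies in both saddles, its end up against the pin (y of dowel_center in the frame of seat between -0.003 and 0.003 m and z of dowel_center in the frame of seat between -0.004 and 0.003 m and angle between the x axis of dowel and the x axis of vblock, either way round below 0.05 rad and x of dowel_center in the frame of seat between -0.006 and 0.008 m), for 0.2 s.
At the end, for the whole second after the job is handed in: Pin in the socket (26 mm deep or more, within 5 mm, lean under 8 deg). Dowel in both saddles: 3 mm sideways, -4/+3 mm in height, 0.05 rad, end within about 5 mm of the pin. Fingers press it (over 3 N) so that each side of the V bears over 4 N, at rest, through the last second (all of step 2 and horizontal distance between pin and socket below 0.005 m and z of pin in the frame of socket below -0.026 m and angle between pin's own z axis and vertical below 0.14 rad and contact force between dowel and vee_left above 4 N and contact force between dowel and vee_right above 4 N and contact force between the fingers and dowel above 3 N and linear speed of dowel below 0.02 m/s); the arm keeps its last pose, push and grip.
It fails at once if a bystander was moved by more than 30 mm (distance of any of wood_peg, glue, tape, mug, plane, hammer, offcut from where it was at the start of the episode above 0.03 m).
It fails at once if the dowel was forced into the V with more than 90 N on one side (dented) (contact force between dowel and vee_left above 90 N or contact force between dowel and vee_right above 90 N).
It also fails if it takes over 72 s, if anything falls off the work surface, if the arm or the gripper's body presses on something with over 40 N, if the wrist force passes 120 N, or if a joint passes its speed limit or range.

## Working session

There is one attempt and no reset: what is moved stays moved. The work goes in short steps, each a Python script; the robot and the scene stay as the last script left them, time stands still between calls to the robot, and variables do not carry over. Pictures are saved under pics/ and viewed, at most 10 in all, crops included, and the job is handed in when it is done.

```bash
ls; mkdir -p pics
python3 - <<'E'
from plant import *
import cv2,numpy as np
for n in("top","side"):
    im,d=get_image(n); cv2.imwrite(f"pics/{n}0.png",im[:,:,::-1]); np.savez(f"pics/{n}0.npz",im=im,d=d)
    c=get_calibration(n); print(n,np.round(c["intrinsics"],1).tolist(),c["dist_coeffs"],np.round(c["world_from_camera"],3).tolist())
s=observe();print(s)
E
```

```text
pics
top [[482.0, 0.0, 320.4], [0.0, 482.0, 238.9], [0.0, 0.0, 1.0]] [0.03404168 0.         0.         0.         0.        ] [[-0.013, -0.988, 0.151, 0.412], [-1.0, 0.01, -0.022, 0.051], [0.021, -0.151, -0.988, 1.355], [0.0, 0.0, 0.0, 1.0]]
side [[573.9, 0.0, 318.7], [0.0, 573.9, 243.7], [0.0, 0.0, 1.0]] [-0.1206522  0.         0.         0.         0.       ] [[0.99, -0.074, 0.124, 0.447], [-0.144, -0.542, 0.828, -0.926], [0.006, -0.837, -0.547, 0.738], [0.0, 0.0, 0.0, 1.0]]
{'time_s': 0.1, 'q': array([ 1.09385788e+00,  2.21144074e-01,  1.52754004e+00,  1.45102892e-05,
        1.39466837e+00, -1.26109757e-01]), 'joint_velocities': array([-0.0015523 , -0.00036313, -0.00410104,  0.00042743, -0.00247523,
        0.00019255]), 'joint_torque': array([ 9.61819132e-04, -4.98245645e+01, -3.90546083e+01, -2.71024610e-04,
        5.81830682e-03,  2.45610742e-06]), 'eef_pos': array([0.21454657, 0.58643331, 0.23028766]), 'tcp_rot': array([-3.1398486e+00, -2.3551156e-04,  2.7907612e+00]), 'ft_force': array([-1.21753476, -0.90428531,  0.07461936]), 'torque': array([ 0.01545706,  0.03077281, -0.00387492]), 'grasp_force': 0.0, 'opening': 0.0856375085928019}
```

View pics/top0.png

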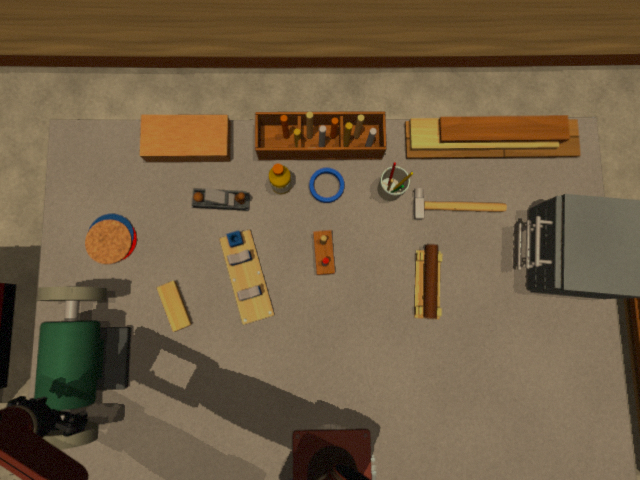

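View pics/side0.png

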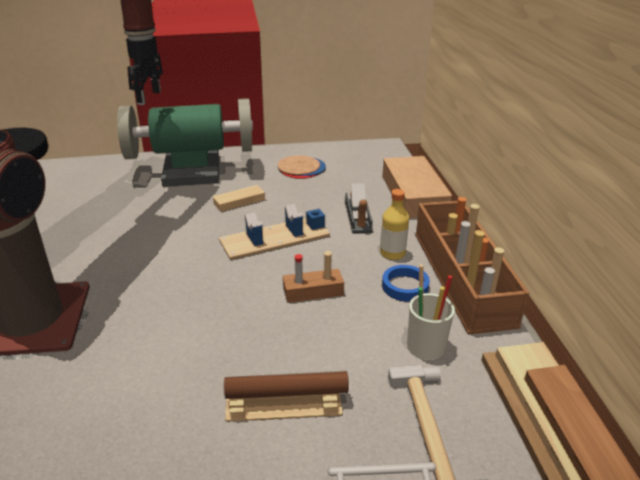

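The top view shows the red-banded pin at (325,261) in the rack, the V-block at (247,277) with its socket at (236,239), and the dowel at (431,281). The side view agrees. Next I'll measure them.

```bash
cat > h.py <<'E'
import cv2,numpy as np
from plant import *
def ray(n,uv):
    c=get_calibration(n);p=cv2.undistortPoints(np.float64(uv).reshape(-1,1,2),c["intrinsics"],np.array(c["dist_coeffs"])).reshape(-1,2)
    T=np.array(c["world_from_camera"]);return T[:3,3],np.c_[p,np.ones(len(p))]@T[:3,:3].T
def onz(n,uv,z):
    o,d=ray(n,uv);return o+d*((z-o[2])/d[:,2])[:,None]
def proj(n,P):
    c=get_calibration(n);W=np.linalg.inv(c["world_from_camera"])
    return cv2.projectPoints(np.float64(P).reshape(-1,1,3),cv2.Rodrigues(W[:3,:3])[0],W[:3,3],c["intrinsics"],np.array(c["dist_coeffs"]))[0].reshape(-1,2)
def mask(im,lo,hi,box):
    h=cv2.cvtColor(im,cv2.COLOR_RGB2HSV);m=cv2.inRange(h,np.array(lo),np.array(hi));k=np.zeros_like(m);x0,y0,x1,y1=box;k[y0:y1,x0:x1]=m[y0:y1,x0:x1];return k
def big(m):
    c=cv2.findContours(m,cv2.RETR_EXTERNAL,cv2.CHAIN_APPROX_NONE)[0];return max(c,key=cv2.contourArea)
E
python3 - <<'E'
from h import *
im=np.load("pics/top0.npz")["im"];sd=np.load("pics/side0.npz")["im"]
def crop(im,x0,y0,x1,y1,s): return cv2.resize(im[y0:y1,x0:x1],None,fx=s,fy=s,interpolation=cv2.INTER_NEAREST)
a=crop(im,215,225,345,330,5); b=crop(im,405,235,450,325,5)
out=np.zeros((600,800,3),np.uint8);a=cv2.resize(a,(650,525))[:, :570];out[:525,:570]=a;out[:450,572:797]=b
cv2.imwrite("pics/crop0.png",out[:,:,::-1])
hsv=cv2.cvtColor(im,cv2.COLOR_RGB2HSV)
for p in[(325,261),(431,281),(431,250),(425,281),(236,239),(236,236),(228,260),(260,310),(323,270),(420,312)]:print(p,im[p[1],p[0]],hsv[p[1],p[0]])
E
```

```text
(325, 261) [176  21   0] [  4 255 176]
(431, 281) [97 51 21] [ 12 200  97]
(431, 250) [89 46 14] [ 13 215  89]
(425, 281) [51 28  2] [ 16 245  51]
(236, 239) [27 64 92] [103 180  92]
(236, 236) [12 41 60] [102 204  60]
(228, 260) [132 115  89] [ 18  83 132]
(260, 310) [173 146  76] [ 22 143 173]
(323, 270) [142  81  23] [ 15 214 142]
(420, 312) [170 148  73] [ 23 146 170]
```

View pics/crop0.png

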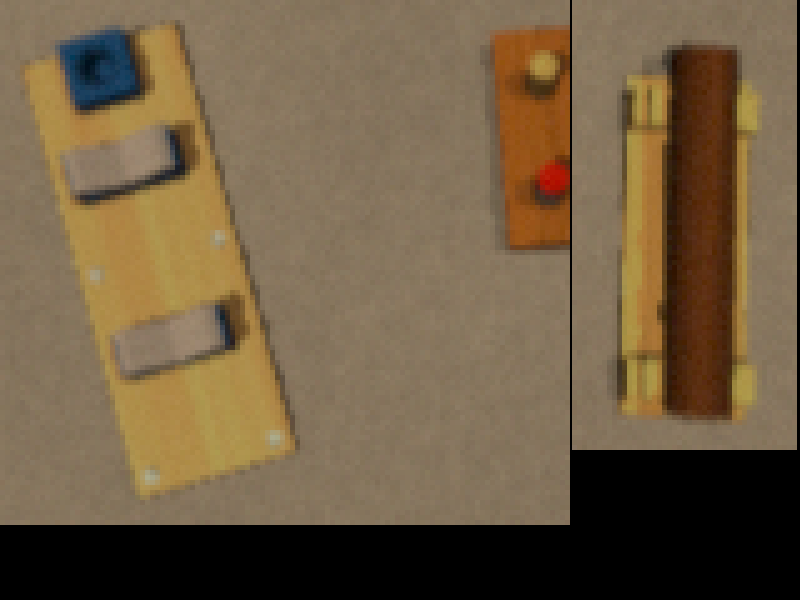

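Run:
```python
from h import *
T=np.load("pics/top0.npz")["im"];S=np.load("pics/side0.npz")["im"]
def cen(m):
    M=cv2.moments(m,True);return np.array([[M["m10"]/M["m00"],M["m01"]/M["m00"]]]),M["m00"]
def tri(a,b):
    o1,d1=ray("top",a);o2,d2=ray("side",b);d1=d1[0];d2=d2[0]
    s=np.linalg.lstsq(np.c_[d1,-d2],o2-o1,rcond=None)[0];p,q=o1+s[0]*d1,o2+s[1]*d2
    return (p+q)/2,np.linalg.norm(p-q)
def rect(n,c,z):
    P=onz(n,c.reshape(-1,2)+0.0,z)[:,:2];r=cv2.minAreaRect((P*1000).astype(np.float32));return np.round(r[0],1),np.round(r[1],1),round(r[2],2)
rt,a1=cen(mask(T,(0,200,120),(8,255,255),(315,250,335,272)));rs,a2=cen(mask(S,(0,180,100),(8,255,255),(285,245,310,275)))
print("pin",rt,a1,rs,a2,onz("top",rt,.095),onz("side",rs,.090),tri(rt,rs))
print("dowel",rect("top",big(mask(T,(0,180,0),(18,255,115),(405,235,450,325))),.042))
m=cv2.inRange(cv2.cvtColor(T,cv2.COLOR_RGB2HSV),(15,100,120),(30,255,255))
print("base",rect("top",big(mask(T,(14,110,100),(30,255,255),(215,220,285,330))),.012), )
b=big(mask(T,(95,120,20),(115,255,255),(215,225,245,250)));print("blue",rect("top",b,.047))
bs=mask(S,(95,120,20),(115,255,255),(300,200,330,235));print("sideblue",cv2.boundingRect(big(bs)))
g=cv2.cvtColor(T,cv2.COLOR_RGB2GRAY);print(g[230:248,224:248])
m=mask(T,(5,150,90),(20,255,255),(308,225,340,280));print("rack",rect("top",big(m),.035))
y,x=np.nonzero(mask(T,(15,100,120),(30,255,255),(315,232,335,246)));print("peg",onz("top",[[x.mean(),y.mean()]],.095))
```

```text
pin [[325.38709677 260.25806452]] 31.0 [[298.46666667 258.73333333]] 15.0 [[0.54695971 0.01005998 0.095     ]] [[0.54525913 0.00655644 0.09      ]] (array([0.54666683, 0.00986143, 0.08779542]), np.float64(0.0021224023071264855))
dowel (array([ 494.5, -276.1]), array([ 40.4, 197.3]), 85.56)
base (array([514.3, 227.9]), array([251. ,  91.6]), 16.21)
blue (array([614.8, 256. ]), array([35.2, 34.2]), 16.47)
sideblue (307, 210, 17, 19)
[[121 123 120 123 123 126 121 121 119 123 117 112 103 100  98 108 118 113
   98  99 115 125 135 128]
 [123 121 121 119 121 121 124 115 111 102  93  84  75  72  66  74  82  87
   93 123 128 138 143 139]
 [121 122 120 121 119 108  98  90  82  77  65  61  57  58  60  51  49  69
  100 136 144 143 144 143]
 [120 115 107  95  87  76  71  64  58  53  57  49  59  56  58  50  42  66
  100 137 142 146 144 143]
 [117 113  94  70  65  56  55  52  44  45  43  42  50  53  61  50  42  59
   88 116 139 144 144 143]
 [118 119 101  65  56  56  53  42  28  31  34  30  38  48  52  53  45  54
   79 104 136 144 145 142]
 [122 127 107  71  57  45  43  28  21  16  22  27  34  40  
[... 552 characters left out ...]
 146 140 131  99  62  59  51  52  50  46  54  49  55  52  57  51  40
   40  50  82 106 142 145]
 [145 142 143 131 109  71  53  56  57  58  54  54  52  50  42  39  36  34
   32  60 104 126 144 144]
 [144 141 141 137 117  79  60  56  52  54  44  42  39  26  30  33  39  55
   73  89 132 142 142 143]
 [140 145 143 139 127  93  54  47  42  34  35  32  36  49  60  77  96 115
  119 124 143 144 143 141]
 [142 144 138 140 134 109  66  40  36  38  54  68  84 113 119 128 135 142
  142 141 143 144 143 142]
 [146 145 144 143 138 125  94  77  77  94 113 120 125 141 143 144 144 145
  142 144 142 144 143 146]]
rack (array([576.4,  12.7]), array([120.4,  50.6]), 3.97)
peg [[0.60781672 0.01677    0.095     ]]
```

Run:
```python
from h import *
R=[np.pi,0,.17];P=np.array([.5467,.0104])
movep([*P,.20],R);gripper_to(.06,60)
print(observe()["q"],observe()["eef_pos"])
print(move_l([*P,.050],feed=.12,max_force=15))
gripper_to(.0,60);s=observe();print(s["opening"],s["grasp_force"],s["eef_pos"],s["ft_force"])
print(move_l([*P,.17],feed=.1));s=observe();print(s["opening"],s["grasp_force"],s["ft_force"],s["time_s"])
im,d=get_image("side");cv2.imwrite("pics/s1.png",cv2.resize(im[120:320,200:440],None,fx=3,fy=3)[:,:,::-1])
```

```text
[-1.24767910e-01  5.85742743e-02  1.76582086e+00  1.30676489e-05
  1.31725701e+00  1.27551418e+00] [0.54668675 0.01065492 0.19995803]
False
0.01456259686353181 58.2929359562695 [0.54695763 0.01056364 0.0504633 ] [-0.91119311  1.63784212  3.59440105]
False
0.014455607495947908 58.45165953040123 [-0.04942727  0.62937629 -1.67521362] 6.0667
```

View pics/s1.png

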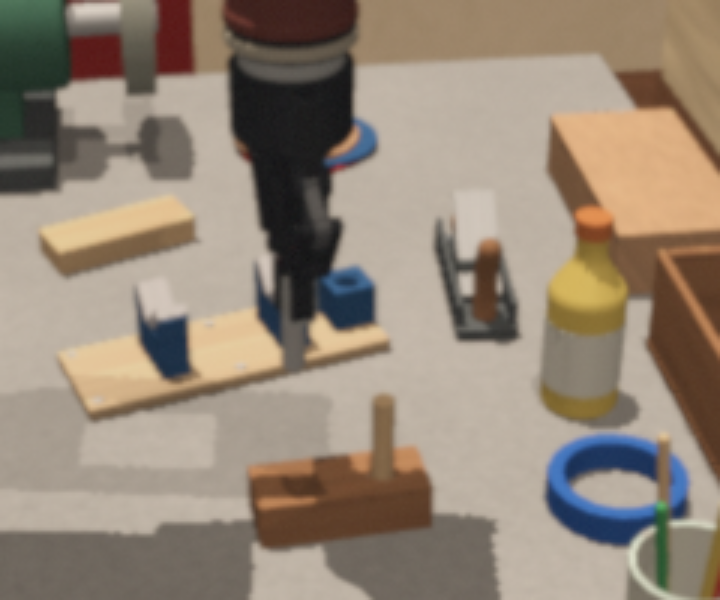

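The pin is held upright below the gripper (foot at crop (292,365)), and its rack hole is empty. Next I'll carry it over the socket and lower it with a force limit.

Run:
```python
from h import *
print(onz("side",[[315.7,213.5]],.047))
P=np.array([.6155,.2568])
move_l([.5467,.0104,.19],feed=.1)
move_l([*P,.19],feed=.12)
hold(.3)
im,d=get_image("side");cv2.imwrite("pics/s2.png",cv2.resize(im[130:270,230:410],None,fx=4,fy=4)[:,:,::-1])
hit=move_l([*P,.105],feed=.06,max_force=12);s=observe();print(hit,s["eef_pos"],s["ft_force"])
if not hit:
    hit=move_l([*P,.055],feed=.03,max_force=12);s=observe();print(hit,s["eef_pos"],s["ft_force"],s["torque"])
```

```text
[[0.6145096  0.25220253 0.047     ]]
False [0.61588295 0.25690806 0.10563099] [ 0.20344003 -0.09409521 -1.63730377]
False [0.61594209 0.25776182 0.05554094] [0.372258   6.18596339 1.83992512] [ 0.96126347 -0.00636171 -0.00837645]
```

View pics/s2.png

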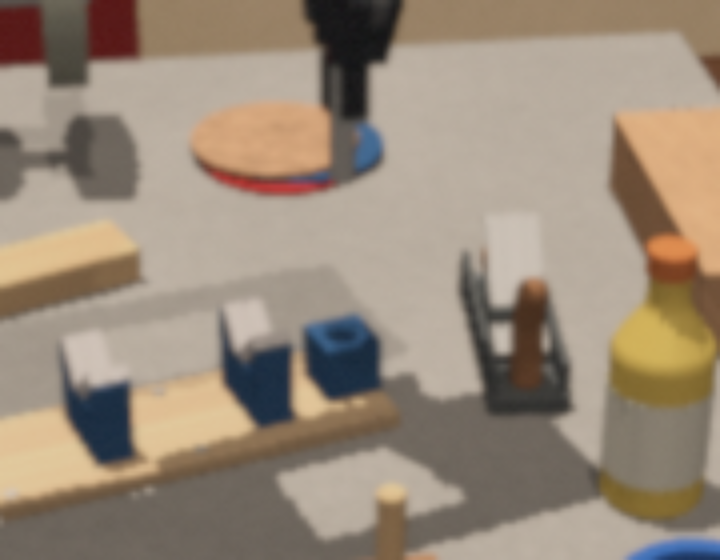

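The pin dropped to full depth, with a 6 N side force towards +y. I'll relieve that, seat the pin, release it and look.

Run:
```python
from h import *
move_l([.6157,.2578,.0555],feed=.02)
print(observe()["ft_force"])
hit=move_l([.6157,.2578,.050],feed=.02,max_force=10);s=observe();print(hit,s["eef_pos"],s["ft_force"])
gripper_to(.05);hold(.3);s=observe();print(s["eef_pos"],s["ft_force"])
move_l([.6157,.2578,.2],feed=.12)
D=np.array([.4945,-.277]);R=[np.pi,0,-.077]
gripper_to(.075);movep([*D,.2],R)
im,d=get_image("side");im2,_=get_image("top");a=cv2.resize(im[130:270,230:410],None,fx=3,fy=3);b=cv2.resize(im2[220:330,210:285],None,fx=3,fy=3)
o=np.zeros((420,780,3),np.uint8);o[:420,:540]=a;o[:330,545:770]=b;cv2.imwrite("pics/s3.png",o[:,:,::-1])
m=mask(im2,(0,200,100),(8,255,255),(220,225,250,250));y,x=np.nonzero(m);print(len(x),onz("top",[[x.mean(),y.mean()]],.1))
m=mask(im,(0,180,100),(8,255,255),(290,170,340,230));y,x=np.nonzero(m);print(len(x),onz("side",[[x.mean(),y.mean()]],.095),observe()["time_s"],observe()["eef_pos"])
print("dowel ft",observe()["ft_force"])
```

```text
[1.07078071 3.81613982 1.75027928]
True [0.61608788 0.2580408  0.05546926] [-1.34460388 -0.03887618  4.7977077 ]
[0.61613729 0.25894796 0.05509554] [0.17597133 0.70588269 0.00344711]
24 [[0.61541727 0.25625367 0.1       ]]
6 [[0.61295931 0.25411561 0.095     ]] 17.475 [ 0.49505777 -0.27619677  0.19998647]
dowel ft [-0.67716471  0.17494499  0.02551758]
```

View pics/s3.png

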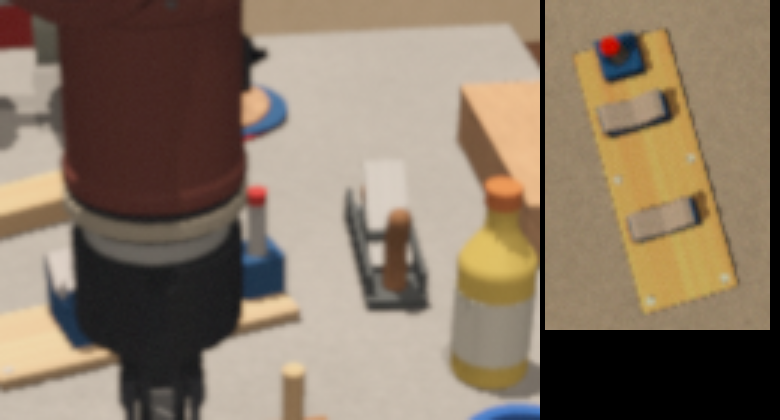

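The pin stands in the socket with its red cap at crop (257,195); in the top view it's centred on the blue block. Its depth matches the contact height. Next I'll grasp the dowel and carry it to a point above the V's, 12 mm short of the pin.

Run:
```python
from h import *
D=np.array([.4945,-.277]);R=[np.pi,0,-.077]
print(move_l([*D,.018],feed=.12,max_force=15));s=observe();print(s["eef_pos"],s["ft_force"])
gripper_to(0,90);s=observe();print(s["opening"],s["grasp_force"],s["eef_pos"],s["ft_force"])
move_l([*D,.21],feed=.12);s=observe();print(s["opening"],s["grasp_force"],s["ft_force"],s["torque"])
yaw=.28;C=np.array([.5145,.2290]);a=np.array([np.cos(yaw),np.sin(yaw)])
Q=C-.012*a
move_l([*Q,.21],feed=.15,rotation=[np.pi,0,yaw])
move_l([*Q,.085],feed=.1,max_force=15);s=observe();print(s["eef_pos"],s["tcp_rot"],s["ft_force"],s["time_s"])
im,_=get_image("side");im2,_=get_image("top");x=cv2.resize(im[150:270,200:360],None,fx=3,fy=3);b=cv2.resize(im2[220:330,210:290],None,fx=3,fy=3)
o=np.zeros((360,725,3),np.uint8);o[:360,:480]=x;o[:330,485:725]=b;cv2.imwrite("pics/s4.png",o[:,:,::-1])
```

```text
False
[ 0.49510437 -0.27743273  0.01886835] [ 0.05485643 -0.02735372 -0.35466217]
0.034437971182753456 89.05755043029785 [ 0.49491317 -0.27739953  0.01871249] [-0.70739093 -0.10530351  4.29554404]
0.033780019323141765 89.40953135490417 [-0.72700106 -0.88879937 -1.31617365] [-0.04079762  0.00723438  0.06066082]
[0.503633   0.22588365 0.08584031] [-3.14156891e+00 -1.52899710e-03  2.79978737e-01] [ 0.32552413 -0.57134425 -1.76583107] 26.2417
```

View pics/s4.png

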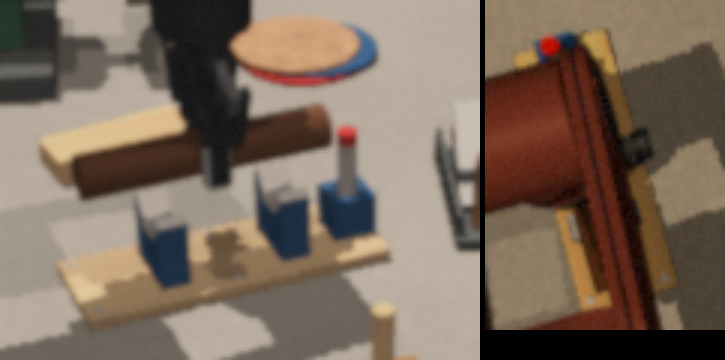

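The dowel is held level above the saddles, its near end at crop (318,128), just short of the pin at (347,160). I'll lower it, slide it to the pin, then press.

Run:
```python
from h import *
yaw=.28;C=np.array([.5145,.2290]);a=np.array([np.cos(yaw),np.sin(yaw)]);l=np.array([-a[1],a[0]])
def rep(t,hit=None):
    s=observe();e=s["eef_pos"][:2]-C;f=s["ft_force"]
    print(t,hit,"along %.4f across %.4f z %.4f"%(e@a,e@l,s["eef_pos"][2]),"f along %.1f across %.1f z %.1f"%(f[:2]@a,f[:2]@l,f[2]),np.round(s["torque"],2),round(s["time_s"],1));return s
Q=C-.012*a
h=move_l([*Q,.0535],feed=.04,max_force=8);s=rep("low",h)
z=s["eef_pos"][2]
h=move_l([*(C+.008*a),.0535 if not h else z+.001],feed=.015,max_force=6);rep("slide",h)
```

```text
low False along -0.0118 across -0.0001 z 0.0536 f along 0.3 across 0.6 z -2.0 [-0.01 -0.01 -0.02] 27.3
slide True along 0.0019 across 0.0003 z 0.0527 f along 0.7 across 0.6 z -0.6 [ 0.11  0.01 -0.07] 28.2
```

Run:
```python
from h import *
yaw=.28;C=np.array([.5145,.2290]);a=np.array([np.cos(yaw),np.sin(yaw)]);l=np.array([-a[1],a[0]])
s=observe();p=s["eef_pos"]
h=move_l([p[0],p[1],.040],feed=.012,max_force=22);hold(.5)
s=observe();e=s["eef_pos"][:2]-C;f=s["ft_force"]
print(h,e@a,e@l,s["eef_pos"][2],f[:2]@a,f[:2]@l,f[2],s["torque"],s["opening"],s["grasp_force"],s["time_s"])
im,_=get_image("side");im2,_=get_image("top");x=cv2.resize(im[150:270,200:360],None,fx=3,fy=3);b=cv2.resize(im2[220:330,210:290],None,fx=3,fy=3)
o=np.zeros((360,725,3),np.uint8);o[:360,:480]=x;o[:330,485:725]=b;cv2.imwrite("pics/s5.png",o[:,:,::-1])
```

```text
True 0.0020181714463760724 0.0010486716654353938 0.051905260354123774 -1.3225228707489805 0.2745142712956477 6.217744793396853 [-0.07187993  0.11001186 -0.12374782] 0.03359136462403576 89.73638892173767 29.1583
```

View pics/s5.png

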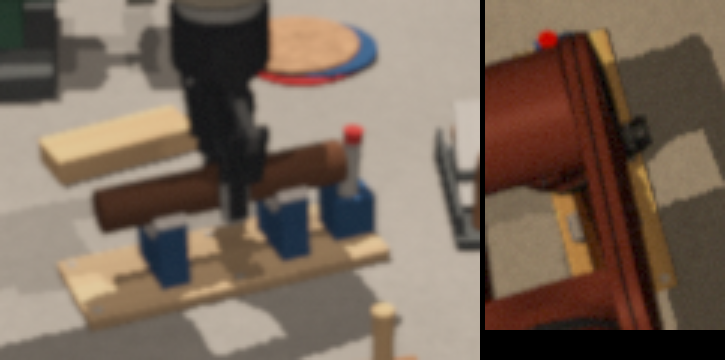

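The dowel lies in both saddles, its end against the pin at crop (345,165). The pin leans only slightly. The steady push is just ~8 N, so I'll raise it in small steps.

Run:
```python
from h import *
p=observe()["eef_pos"];z=p[2]
for i in range(12):
    z-=.0005;move_l([p[0],p[1],z],feed=.01,max_force=30);hold(.3);s=observe();f=s["ft_force"]
    print(round(z,4),np.round(s["eef_pos"],4),np.round(f,1),np.round(s["torque"],2))
    if f[2]>24:break
hold(1);s=observe();print(np.round(s["eef_pos"]-p,4),np.round(s["ft_force"],1),s["opening"],s["grasp_force"],s["tcp_rot"],s["time_s"])
```

```text
0.0514 [0.5161 0.2305 0.0519] [-2.1 -1.2  6.1] [-0.12  0.36 -0.18]
0.0509 [0.5161 0.2306 0.0518] [-5.1 -1.   9.8] [-0.19  0.64 -0.19]
0.0504 [0.5162 0.2306 0.0518] [-5.6 -1.7 12.3] [-0.29  0.91 -0.25]
0.0499 [0.5162 0.2306 0.0518] [-8.1 -1.9 16.4] [-0.38  1.2  -0.25]
0.0494 [0.5162 0.2306 0.0517] [-9.4 -2.4 20.6] [-0.47  1.47 -0.27]
0.0489 [0.5162 0.2307 0.0517] [-11.1  -3.4  24.2] [-0.54  1.64 -0.34]
[-0.      0.0001 -0.0002] [-10.9  -3.   23.7] 0.03379985558697164 91.6622257232666 [-3.13988939  0.00511693  0.27955124] 33.5583
```

Run:
```python
from h import *
im,_=get_image("side");y,x=np.nonzero(mask(im,(0,180,100),(8,255,255),(290,170,340,230)));print(len(x),x.mean(),y.mean(),onz("side",[[x.mean(),y.mean()]],.095))
im,_=get_image("top");y,x=np.nonzero(mask(im,(0,200,100),(8,255,255),(220,225,250,250)));print(len(x),onz("top",[[x.mean(),y.mean()]],.1))
```

```text
16 309.375 188.8125 [[0.60422816 0.28939042 0.095     ]]
26 [[0.6186379  0.25877692 0.1       ]]
```

```bash
python3 -c "
from plant import *
print(job_done())"
```

```text
the job is handed in; nothing more can be done
None
```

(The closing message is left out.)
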